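# Brake the bench trolley, press its block home, release the brake

### The arm

A 6-joint arm with a two-finger parallel gripper is mounted at the origin on a cart in front of the work surface, level with it; the furniture and walls round the work are solid. World frame = base frame: x ahead of the robot, y to its left, z up, the work surface at z = 0. Lengths are in m, angles in rad, forces in N, time in s.
With the tool pointing down it reaches from about 0.325 to 0.75 m from the base axis. Payload 7.6 kg.
Tool frame: the origin (TCP) lies at the very end of the fingers, on their centre line; the grasp point (between the pads) lies 19 mm behind it (grasp_offset is the distance from the TCP to the grasp point, in m); z points along the fingers, y is the direction in which the jaws open and shut (so a half turn about z gives the same grasp; the last joint's range is limited). The gripper opens to 85 mm and grips with 20 to 120 N. Pads are 22 mm wide; open, the fingers measure 114 mm over their backs; the gripper's body (76 mm by 85 mm) begins 54 mm behind the grasp point. The pads swing forward as they close: fully open they stand 13 mm farther back than shut.
Start: joints at [-1.298, 0.052, 1.401, -0, 1.689, -0.07], TCP at [0.176, -0.494, 0.231] pointing down, gripper open.
Joint ranges: [-2.9, 2.9], [-0.91, 2.17], [0.12, 2.37], [-1.06, 4.2], [0.26, 2.73], [-2.93, 2.93]. Speed limits (rad/s): [2.57, 2.57, 3.01, 3.14, 3.14, 3.14].

### API

Orientations are given as a 3x3 rotation matrix whose columns are the frame's x, y, z axes.
In Python, from plant import * gives the robot as it stands.
- The arm moves only by the tool send_rows, never from a script. Its argument "rows" is a list that holds one entry, the list of rows, each a list of 7 numbers: the finger opening in m, from 0 to 0.0854, then the shift along the tool's x, y, z in m, then the turn, a rotation vector about the tool's x, y, z in rad. A call has 1 to 12 rows; each row is the pose to reach, as a shift and turn from the pose measured when the call began, along the tool's axes at that moment; what a row does not reach only later rows make up. A row lasts 1/10 s, in which the tool goes at most 50 mm and 8.59 degrees, less where a joint would pass 70% of its speed; a pose out of reach is approached as far as the arm can. A call with a gripper value outside its range is refused whole. The fingers move at their own pace and stop on an object; "grip_force" is the grip in N (left out, the last holds). Time passes only in rows, so rows that repeat a pose let the fingers close. It gives the time, the measured TCP pose, the force and the opening at its end, in the units of the state.
- state(): the state, without advancing time (a new reading comes with each control period).
- grab_frame(name): name is "scene" or "top"; returns a dict with "img" (420x560x3 uint8, blue, green, red), "camera_matrix" (3x3 intrinsics, pixels), "dist_coeffs" ([k1, k2, p1, p2, k3] as OpenCV has them; the pictures are not rectified), "rvec" (rotation vector, rad) and "tvec" (3), from world to camera coordinates, as OpenCV has them. Camera axes: x right, y down, z forward; pixel columns grow to the right and rows downward; lengths in m; the calibration is good to about 2 mm. A picture is of the moment at which its call begins. There is no depth.
- sign_off(): hands the job in, once; it reports no verdict.
The state is a dict: "time_s": time; "qpos": joint angles; "dq": joint speeds; "joint_torque": joint torques, N m; "ee_pos": TCP position; "ee_rot": TCP orientation; "force": force on the tool from outside, world axes, zero at the start; "ft_torque": the same for the moment, N m; "opening": finger opening in m.
Only numpy, scipy, OpenCV 4.12 (cv2) and the standard library are available. Lean on these libraries where they do the work, as an engineer would, in place of code of your own. Each camera call takes 0.05 s, during which the arm holds its last target.

### The job

The pine block on the little bench trolley must sit flush against the headboard before the trolley travels. Push the trolley's kick-down brake lever fully down until it stays locked, then slide the block up to the headboard and press it home for a moment with a firm but gentle push of about 8 N (never 18 N or more, no knocking), and then flick the lever back up so that it stays released. The trolley must stay where it stands (a slip of 2 cm while the lever is worked does not matter), the lever must not be forced down with more than 20 N, and the other things on the bench are to be left alone.

Things in the scene. Friction and masses are not known exactly. Their poses are not given: they have to be found in the camera images.
- trolley_deck (a point): Top centre of the plywood deck of a small trolley on a straight track; 62 mm above the bench. Deck 90 wide (x), 190 long (y), 10 mm thick. y runs along the track to the headboard, z up. Side lips 12 mm high, inner faces at x = +-30 mm, y = -85 to +80 mm. The end at y = -95 mm is open; the brake lever sticks out there. Position and yaw vary; the track lies under it.
- trolley (a joint): How far the trolley has rolled along its track since the start, m, positive towards the headboard; it can roll 80 mm either way. With the brake up it rolls at about 2 N, so working the lever may shift it some mm; with the brake down it holds against more than 20 N.
- headboard: Plywood board fixed upright on the trolley's end, 90 wide, 12 mm thick. Its origin is on the bench, 62 mm straight below the deck's centre point, axes as the deck's. Its inner face lies at y = +85 mm and reaches from the deck to 42 mm above it. Rigid.
- block_center (a point): Centre of a loose pine block on the deck between the lips, 56 wide (x), 110 long (y, along the track), 41 mm high, about 0.13 kg. It starts 25 to 42 mm short of the headboard; flush, its centre is at y = +30 mm of the deck. Its end face towards the lever is free to be pushed. It slides at about 1 N; once it meets the headboard the force rises steeply, within about 1 mm.
- brake (a joint): Kick-down brake lever, rad: 0 = up, released (0.80 rad above level); about 0.88 = fully down, locked (0.08 below level, rubber pad pressed on the track). A spring goes over centre at 0.40: below that the lever snaps up to 0, above it snaps down. Starts at 0. Moving it off either end takes about 4 N at the tread, less towards the middle.
- brake_hinge (a point): Axis of the brake lever: 55 mm above the bench, 110 mm behind the deck's centre (y = -110 mm of the deck, at its open end). The hinge axis is horizontal, across the track.
- brake_pad: Rubber brake pad under the trolley, 22 x 40 mm, lowered onto the track by the lever (origin at the centre of its underside). Locked, the spring alone presses it with about 25 N; every newton pushed down on the tread adds about 5 N, so 20 N on the tread is about 125 N here.
- track: The straight plywood track board, 100 x 520 mm, fixed on the bench under the trolley, its long side along the trolley's y; two steel rails, tops 24 mm above the bench, and end stops 40 mm high. Origin at the centre of its underside.
- tread (a point): Centre of the lever's tread plate, 70 mm from the hinge, away from the trolley; 30 wide (across the track), 26 long, 9 mm thick, on a bar 14 mm wide. Pressed on top it goes down. Up it is about 105, down about 50 mm above the bench. The track's rails below are 24 mm high; sides and underside are free, so it can be pinched across its width from above and lifted, turning in the pinch.
- tape_roll: Small roll of dark tape, 53 mm across, 19 mm high; a bystander on the bench beside the track, not to be disturbed. Origin at the centre of its underside.
- felt_pen: Marker pen, 17 x 135 mm, lying; a bystander on the bench beside the track, not to be disturbed. Origin at the centre of its underside.
- spare_block: Small pine block, 35 x 91 x 36 mm, on the bench; a bystander on the bench beside the track, not to be disturbed. Origin at the centre of its underside.
- clamp: Black spring clamp, 67 x 127 x 18 mm; a bystander on the bench beside the track, not to be disturbed. Origin at the centre of its underside.
- hex_key: Steel hex key, 31 x 88 x 4 mm; a bystander on the bench beside the track, not to be disturbed. Origin at the centre of its underside.
There are look-alikes about, which are no part of the job. Leave any pink or turquoise look-alike of the part that bears block_center alone.

How it is judged:
On the way, in this order (a step that is already met when the one before it is completed fails the run):
1. the brake lever is fully down and locked (value of joint brake above 0.74 rad), for 0.2 s.
2. with the brake still down, the block is pressed firmly home against the headboard (4 N or more) (value of joint brake above 0.74 rad and contact force between block and headboard above 4 N and y of block_center in the frame of trolley_deck above 0.0275 m and z of block_center in the frame of trolley_deck below 0.025 m and angle between the y axis of block_center and the y axis of trolley_deck, either way round below 0.06 rad), for 0.3 s.
3. the brake lever is flicked up and released (value of joint brake below 0.08 rad), for 0.2 s.
At the end, for the whole second after the job is handed in: The brake lever is up (below 0.08 rad), the block lies flat on the deck and flush against the headboard (within 2.5 mm, square within 0.06 rad), the trolley stands still within 25 mm of where it stood, nothing is held (value of joint brake below 0.08 rad and y of block_center in the frame of trolley_deck above 0.0275 m and z of block_center in the frame of trolley_deck below 0.025 m and angle between the y axis of block_center and the y axis of trolley_deck, either way round below 0.06 rad and value of joint trolley between -0.025 and 0.025 m and velocity of joint trolley between -0.01 and 0.01 m/s and velocity of joint brake between -0.1 and 0.1 rad/s); the robot touches nothing.
It fails at once if the trolley rolls more than 25 mm (value of joint trolley above 0.025 m or value of joint trolley below -0.025 m).
It fails at once if the block is rammed against the headboard with more than 18 N (contact force between block and headboard above 18 N).
It fails at once if the brake lever is forced down: its pad bears on the track with over 130 N (more than 20 N on the tread) (contact force between brake_pad and track above 130 N).
It fails at once if a bystander is moved more than 30 mm (distance of any of tape_roll, felt_pen, spare_block, clamp, hex_key from where it was at the start of the episode above 0.03 m).
It also fails if it takes over 64 s, if anything falls off the work surface, if the arm or the gripper's body presses on something with over 40 N, if the wrist force passes 120 N, or if a joint passes its speed limit or range.

## Working session

There is one attempt and no reset: what is moved stays moved. The work goes in short steps, Python scripts to look and compute and a tool call to move; the robot and the scene stay as the last step left them, time stands still between calls to the robot, and variables do not carry over. Pictures are saved under pics/ and viewed, and the job is handed in when it is done.

Besides the shell and the picture viewer there is one more tool, called after ">>>" by a JSON object that holds its "fn" and its "kwargs", one argument or row to a line. send_rows: Moves the arm, as the interface text tells. Its arguments: {"type":"object","properties":{"rows":{"type":"array","items":{"type":"array","items":{"type":"array","items":{"type":"number"}}}},"grip_force":{"type":"number"}},"required":["rows"]}

```bash
mkdir -p pics; ls
python3 - <<'E'
from plant import *
import cv2,pickle
s=state(); print({k:s[k] for k in ("time_s","qpos","ee_pos","ee_rot","force","opening")})
for n in("scene","top"):
    f=grab_frame(n); cv2.imwrite(f"pics/{n}0.png",f["img"]); pickle.dump(f,open(f"{n}0.pkl","wb"))
    R=cv2.Rodrigues(f["rvec"])[0]; print(n,-R.T@f["tvec"].ravel(),R[2],f["camera_matrix"],f["dist_coeffs"])
E
```

```text
pics
{'time_s': 0.0, 'qpos': array([-1.29831371e+00,  5.28343613e-02,  1.40173828e+00,  1.07499973e-05,
        1.68858051e+00, -7.03033371e-02]), 'ee_pos': array([ 0.17640104, -0.49415962,  0.23046684]), 'ee_rot': array([[ 9.41821530e-01,  3.36113133e-01, -4.09683618e-04],
       [ 3.36113361e-01, -9.41820334e-01,  1.50579371e-03],
       [ 1.20268679e-04, -1.55588907e-03, -9.99998782e-01]]), 'force': array([-1.06034049, -0.34579102, -0.18412576]), 'opening': 0.08570627706621213}
scene [-0.12195359  0.72408171  0.62206913] [ 0.58372591 -0.64533227 -0.49275788] [[477.57231352   0.         284.62509529]
 [  0.         477.57231352 214.22749605]
 [  0.           0.           1.        ]] [0.01085925 0.         0.         0.         0.        ]
top [0.47352417 0.03005362 0.97787265] [ 0.06082567 -0.00961844 -0.99810206] [[379.29092602   0.         280.27186514]
 [  0.         379.29092602 208.0861183 ]
 [  0.           0.           1.        ]] [-0.05473027  0.          0.          0.          0.        ]
```

View pics/scene0.png

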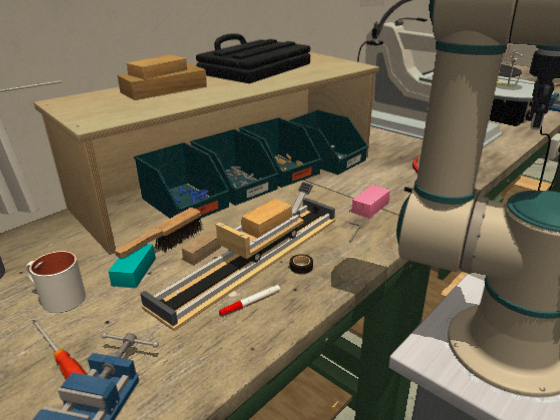

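View pics/top0.png

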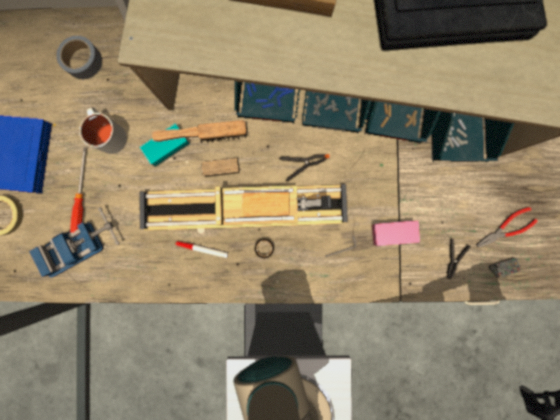

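Run:
```python
import cv2
t=cv2.imread("pics/top0.png")[165:265,130:360]; cv2.imwrite("pics/topc.png",cv2.resize(t,None,fx=3.4,fy=3.4,interpolation=cv2.INTER_CUBIC))
t=cv2.imread("pics/scene0.png")[170:330,140:350]; cv2.imwrite("pics/scenec.png",cv2.resize(t,None,fx=3.7,fy=3.7,interpolation=cv2.INTER_CUBIC))
```

```text
(no output)
```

View pics/topc.png

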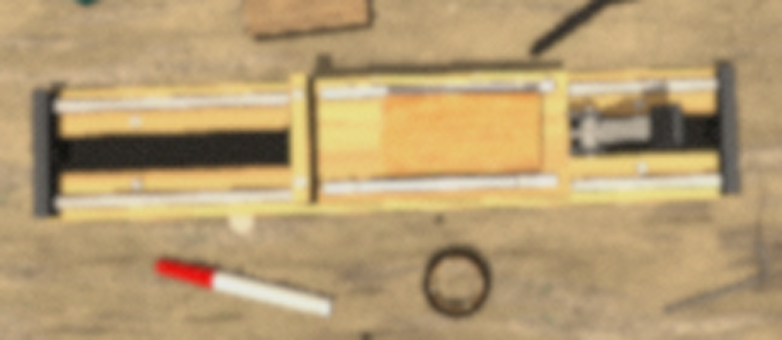

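View pics/scenec.png

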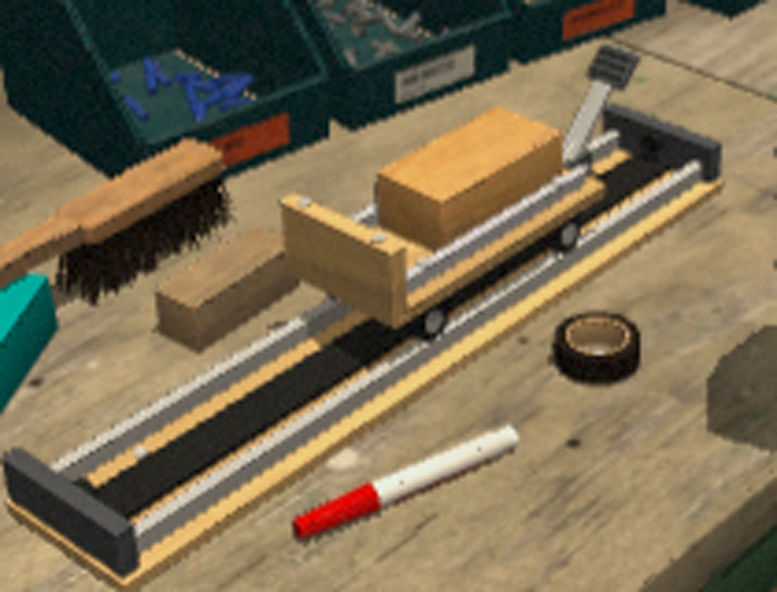

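```bash
cat > h.py <<'E'
import numpy as np,cv2,pickle
from scipy.optimize import least_squares
def proj(f,P): return cv2.projectPoints(np.float64(P).reshape(-1,1,3),f["rvec"],f["tvec"],f["camera_matrix"],np.float64(f["dist_coeffs"]))[0].reshape(-1,2)
def un(p,s,o): return (np.array(p,float)+.5)/s-.5+np.array(o)
def W(p,P):
    c,s=np.cos(p[2]),np.sin(p[2]); P=np.atleast_2d(P).astype(float)
    return np.c_[p[0]+c*P[:,0]-s*P[:,1], p[1]+s*P[:,0]+c*P[:,1], P[:,2]]
E
python3 - <<'E'
from h import *
T=pickle.load(open("top0.pkl","rb"));S=pickle.load(open("scene0.pkl","rb"))
# kind: d deck, b block, t track ; coords mm
top=[((293,74),'d',45,97,104),((297,203),'d',-45,97,104),((313,202),'d',-45,85,104),
((382,95),'b',28,55,103),((543,88),'b',28,-55,103),((543,172),'b',-28,-55,103),((384,178),'b',-28,55,103),
((566,70),'d',45,-95,62),((570,197),'d',-45,-95,62),
((35,90),'t',50,260,40),((38,215),'t',-50,260,40),((735,62),'t',50,-260,40),((741,193),'t',-50,-260,40)]
sc=[((281,206),'d',45,97,104),((393,262),'d',-45,97,104),((407,248),'d',-45,85,104),((403,325),'d',-45,97,52),
((378,185),'b',28,55,103),((440,222),'b',-28,55,103),((562,133),'b',-28,-55,103),((497,106),'b',28,-55,103)]
def mod(p,L):
    out=[]
    for _,k,x,y,z in L:
        if k=='b': x+=p[3]*1e3;y+=p[4]*1e3
        if k=='t': y+=p[5]*1e3
        out.append([x/1e3,y/1e3,z/1e3])
    return W(p,out)
def res(p,full=False):
    a=proj(T,mod(p,top))-np.array([un(q[0],3.4,(130,165)) for q in top])
    b=proj(S,mod(p,sc))-np.array([un(q[0],3.7,(140,170)) for q in sc])
    return (a,b) if full else np.r_[a.ravel(),b.ravel()]
r=least_squares(res,[.5,.05,0,0,0,0],loss='soft_l1')
print(np.round(r.x,4)); a,b=res(r.x,True);print(np.round(a,1));print(np.round(b,1))
tr=np.array([[0,-.110-.070*np.cos(.8),.055+.07*np.sin(.8)]])
w=W(r.x,tr);print("tread",w,"hinge",W(r.x,[[0,-.11,.055]]))
for f,s,o in((T,3.4,(130,165)),(S,3.7,(140,170))): print((proj(f,w)-o+.5)*s)
print("block",W(r.x,[[r.x[3],r.x[4],.082]]))
np.save("deck.npy",r.x)
E
```

```text
[ 0.5362  0.0735  0.0371 -0.0008 -0.0176  0.0387]
[[-0.6 -0.1]
 [-0.6  0.8]
 [-0.1  0.9]
 [-0.7  0.4]
 [-0.6  0.6]
 [ 0.4  0. ]
 [-0.5  0.1]
 [ 1.   0.1]
 [ 1.4 -0.3]
 [-1.1 -0.5]
 [-1.3  2.8]
 [ 1.2 -0.4]
 [ 1.4  1.1]]
[[-0.5 -2.1]
 [-0.2 -3. ]
 [ 0.  -1.7]
 [-1.8  1.1]
 [-1.1 -4.2]
 [ 1.  -6. ]
 [ 0.5 -1. ]
 [-0.5 -0.8]]
tread [[ 0.54213012 -0.0851398   0.10521493]] hinge [[ 0.54032102 -0.0364039   0.055     ]]
[[669.57942459 125.25370217]]
[[612.50612614  65.47150177]]
block [[0.53610251 0.05585714 0.082     ]]
```

Run:
```python
from h import *
T=pickle.load(open("top0.pkl","rb"));S=pickle.load(open("scene0.pkl","rb"))
p=np.load("deck.npy")
def draw(f,o,sz,s,name,off):
    t=f["img"][o[1]:o[1]+sz[1],o[0]:o[0]+sz[0]]; t=cv2.resize(t,None,fx=s,fy=s,interpolation=cv2.INTER_CUBIC)
    cv2.imwrite(name+"_raw.png",t)
    def line(L,c):
        q=((proj(f,W(p,np.array(L)/1e3))-o+.5)*s).astype(int); cv2.polylines(t,[q.reshape(-1,1,2)],True,c,1)
    bx,by=0,off
    for z in(62,103): line([[bx+a,by+b,z] for a,b in((28,55),(28,-55),(-28,-55),(-28,55))],(255,0,0))
    for z in(62,104): line([[a,b,z] for a,b in((45,97),(45,85),(-45,85),(-45,97))],(0,0,255))
    line([[a,b,62] for a,b in((45,85),(45,-95),(-45,-95),(-45,85))],(0,200,0))
    cv2.imwrite(name+".png",t)
draw(T,(205,175),(105,60),7.5,"pics/t1",-12); draw(S,(205,180),(105,80),7.5,"pics/s1",-12)
```

```text
(no output)
```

View pics/t1.png

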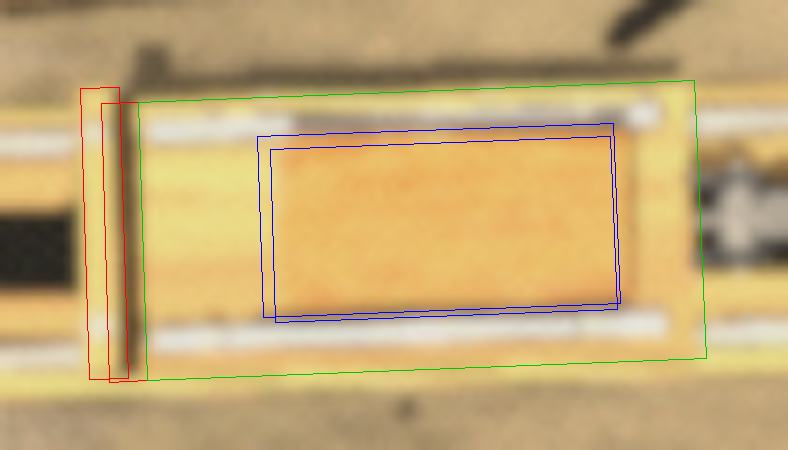

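View pics/s1.png

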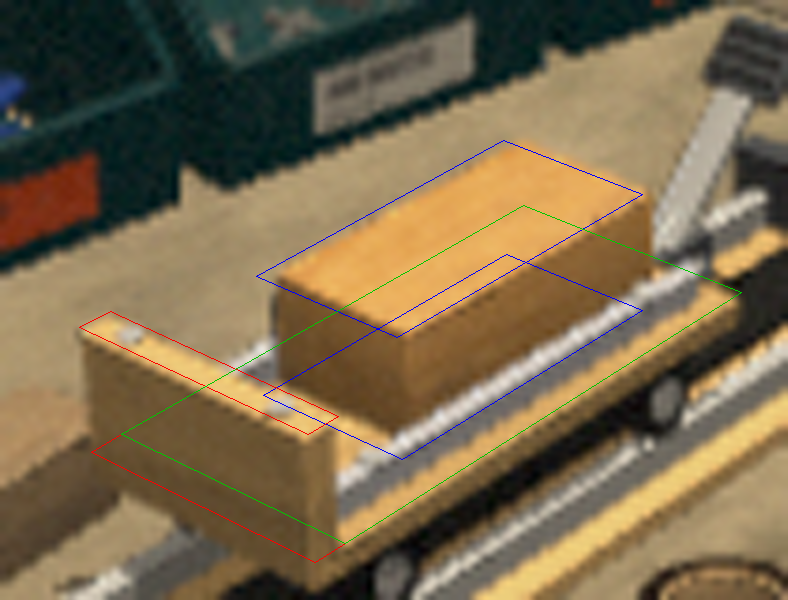

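The true block is the pine one on the deck (top crop about (462,133), scene about (267,218)). The pink one at top px (397,232) and the turquoise one at (165,145) are the look-alikes. The predicted tread lands within about 1 px of where it appears in both views. My fit puts the block about 5 mm further back than the stated range, so I'll find the headboard by force.

I'll pinch the tread and work it along its arc. First I'll move above it.

```bash
cat >> h.py <<'E'
DECK=np.load("deck.npy") if __import__("os").path.exists("deck.npy") else None
from scipy.spatial.transform import Rotation as Ro
def goal(yd,z,xd=0.0):  # deck coords -> shift+turn from present pose, tool y along deck x
    from plant import state
    s=state(); R=np.array(s["ee_rot"]); p=W(DECK,[[xd,yd,z]])[0]
    c,sn=np.cos(DECK[2]),np.sin(DECK[2])
    G=np.array([[-sn,c,0],[c,sn,0],[0,0,-1]]).T
    return np.round(np.r_[R.T@(p-s["ee_pos"]),Ro.from_matrix(R.T@G).as_rotvec()],4)
def where():
    from plant import state
    s=state(); d=np.array(s["ee_pos"])-[DECK[0],DECK[1],0]
    c,sn=np.cos(DECK[2]),np.sin(DECK[2]); F=s["force"]
    print("t",round(s["time_s"],2),"deck xyz mm",np.round([1e3*(c*d[0]+sn*d[1]),1e3*(-sn*d[0]+c*d[1]),1e3*d[2]],1),"F deck",np.round([c*F[0]+sn*F[1],-sn*F[0]+c*F[1],F[2]],2),"open",round(s["opening"],4),"q",np.round(s["qpos"],2))
E
python3 -c "
from h import *
where();print(goal(-.1588,.17))"
```

```text
t 0.1 deck xyz mm [-380.6 -554.   230.5] F deck [ 0.46 -0.65  0.27] open 0.0854 q [-1.3   0.05  1.4  -0.    1.69 -0.07]
[ 4.8190e-01 -2.6220e-01  6.1000e-02 -1.2000e-03 -1.0000e-03 -1.2651e+00]
```

>>> {"fn": "send_rows", "kwargs": {
  "rows": [
    [[0.085, 0.03, -0.016, 0.004, 0, 0, -0.08], [0.085, 0.07, -0.038, 0.009, 0, 0, -0.2], [0.085, 0.115, -0.062, 0.015, 0, 0, -0.32], [0.085, 0.16, -0.087, 0.02, 0, 0, -0.44], [0.085, 0.205, -0.111, 0.026, 0, 0, -0.56], [0.085, 0.25, -0.136, 0.032, 0, 0, -0.68], [0.085, 0.295, -0.16, 0.037, 0, 0, -0.8], [0.085, 0.34, -0.185, 0.043, 0, 0, -0.92], [0.085, 0.385, -0.21, 0.049, 0, 0, -1.04], [0.085, 0.43, -0.234, 0.054, 0, 0, -1.15], [0.085, 0.465, -0.253, 0.059, -0.001, -0.001, -1.24], [0.085, 0.482, -0.262, 0.061, -0.001, -0.001, -1.265]]
  ]
}}

```text
time_s: 1.3
ee_pos: [0.5436, -0.0819, 0.1686]
ee_rot: [[-0.043, 0.999, -0.002], [0.999, 0.043, 0.001], [0.001, -0.002, -1.0]]
force: [-0.7, -0.8, -0.8]
opening: 0.0848
```

```bash
python3 -c "
from h import *
from plant import *
where();print(goal(-.1588,.17))
for n in('top','scene'):
    f=grab_frame(n);o=(200,130) if n=='scene' else (240,130);t=f['img'][o[1]:o[1]+150,o[0]:o[0]+180]
    cv2.imwrite('pics/a_%s.png'%n,cv2.resize(t,None,fx=4,fy=4,interpolation=cv2.INTER_CUBIC))
"
```

```text
t 1.3 deck xyz mm [   1.6 -155.6  168.6] F deck [-0.7  -0.74 -0.81] open 0.0848 q [-0.22  0.15  1.42  0.    1.57 -0.26]
[-0.0032 -0.0016 -0.0014 -0.0017 -0.0012  0.0061]
```

View pics/a_scene.png

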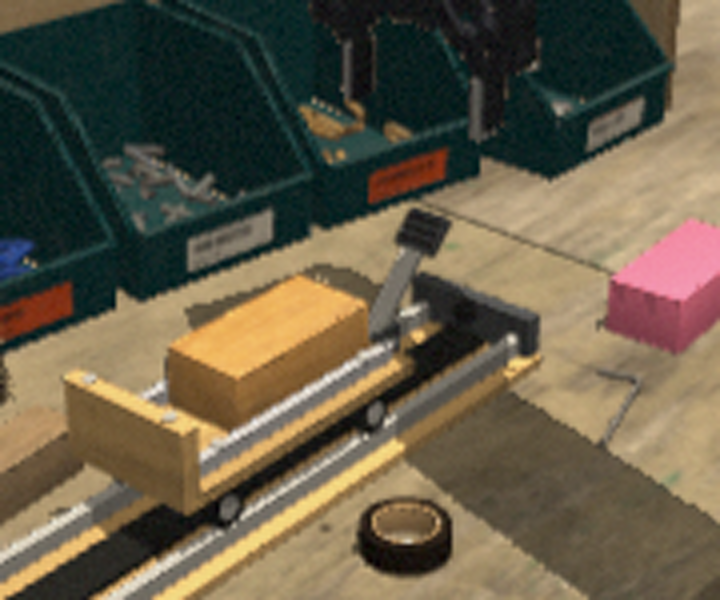

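View pics/a_top.png

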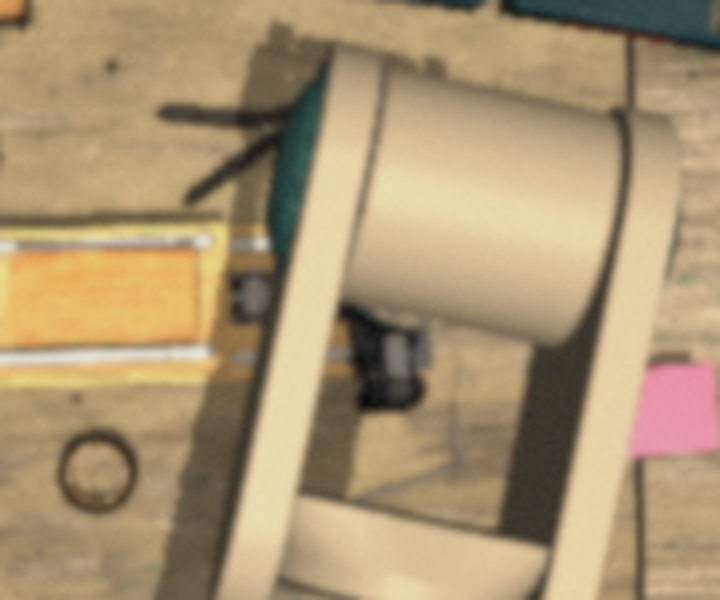

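The scene view shows both finger tips, at crop (358,95) and (485,135), straddling the tread at (422,232). I'll descend around it.

>>> {"fn": "send_rows", "kwargs": {
  "rows": [
    [[0.085, -0.002, -0.001, 0.015, -0.001, -0.001, 0.005], [0.085, -0.003, -0.002, 0.035, -0.002, -0.001, 0.006], [0.085, -0.003, -0.002, 0.055, -0.002, -0.001, 0.006], [0.085, -0.003, -0.002, 0.07, -0.002, -0.001, 0.006], [0.085, -0.003, -0.002, 0.08, -0.002, -0.001, 0.006], [0.085, -0.003, -0.002, 0.083, -0.002, -0.001, 0.006], [0.085, -0.003, -0.002, 0.083, -0.002, -0.001, 0.006]]
  ]
}}

```text
time_s: 2.1
ee_pos: [0.541, -0.086, 0.0857]
ee_rot: [[-0.035, 0.999, -0.0], [0.999, 0.035, 0.0], [0.0, -0.0, -1.0]]
force: [0.6, 0.0, 0.1]
opening: 0.0852
```

```bash
cat > look.py <<'E'
import sys
from h import *
from plant import *
where()
n=sys.argv[1]
f=grab_frame('scene');o=(215,150);t=f['img'][o[1]:o[1]+120,o[0]:o[0]+150]
cv2.imwrite('pics/%s.png'%n,cv2.resize(t,None,fx=5,fy=5,interpolation=cv2.INTER_CUBIC))
E
python3 look.py b; python3 -c "
from h import *
print(goal(-.1588,.085))"
```

```text
t 2.1 deck xyz mm [  -1.2 -159.6   85.7] F deck [0.55 0.01 0.11] open 0.0852 q [-0.23  0.21  1.52 -0.    1.41 -0.26]
[ 0.0009  0.0009  0.0012  0.0007  0.0002 -0.002 ]
```

View pics/b.png

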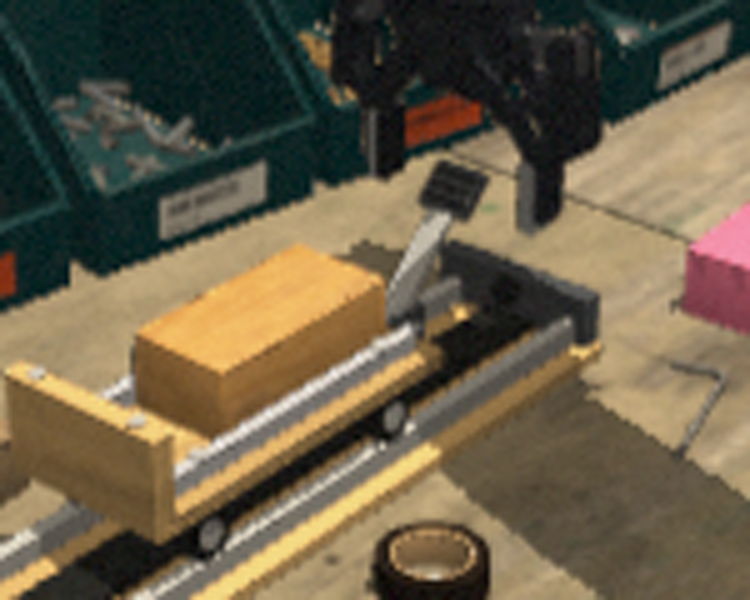

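The tread at (455,190) lies between the finger tips at (385,175) and (530,230). I'll close gently.

>>> {"fn": "send_rows", "kwargs": {
  "rows": [
    [[0.06, 0.001, 0.001, 0.001, 0, 0, -0.002], [0.045, 0.001, 0.001, 0.001, 0, 0, -0.002], [0.036, 0.001, 0.001, 0.001, 0, 0, -0.002], [0.032, 0.001, 0.001, 0.001, 0, 0, -0.002], [0.028, 0.001, 0.001, 0.001, 0, 0, -0.002], [0.024, 0.001, 0.001, 0.001, 0, 0, -0.002], [0.024, 0.001, 0.001, 0.001, 0, 0, -0.002], [0.024, 0.001, 0.001, 0.001, 0, 0, -0.002]]
  ],
  "grip_force": 20
}}

```text
time_s: 2.95
ee_pos: [0.5425, -0.085, 0.0855]
ee_rot: [[-0.037, 0.999, 0.002], [0.999, 0.037, -0.0], [-0.0, 0.002, -1.0]]
force: [0.7, 0.6, 2.4]
opening: 0.0297
```

```bash
python3 look.py c
```

```text
t 2.95 deck xyz mm [   0.4 -158.7   85.5] F deck [0.7  0.59 2.4 ] open 0.0297 q [-0.22  0.21  1.52  0.    1.41 -0.26]
```

View pics/c.png

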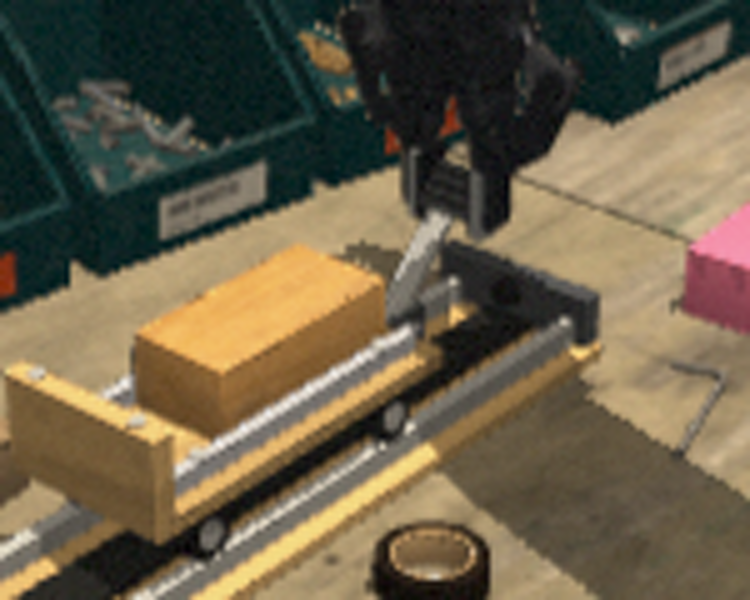

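>>> {"fn": "send_rows", "kwargs": {
  "rows": [
    [[0.024, -0.0025, 0, 0.0025, 0, 0, 0], [0.024, -0.0048, 0, 0.0051, 0, 0, 0], [0.024, -0.007, 0, 0.0079, 0, 0, 0], [0.024, -0.009, 0, 0.0107, 0, 0, 0], [0.024, -0.0109, 0, 0.0137, 0, 0, 0], [0.024, -0.0127, 0, 0.0167, 0, 0, 0], [0.024, -0.0143, 0, 0.0198, 0, 0, 0], [0.024, -0.0157, 0, 0.023, 0, 0, 0], [0.024, -0.017, 0, 0.0262, 0, 0, 0], [0.024, -0.0181, 0, 0.0295, 0, 0, 0], [0.024, -0.0181, 0, 0.0295, 0, 0, 0]]
  ]
}}

```text
time_s: 4.1
ee_pos: [0.5432, -0.1033, 0.0553]
ee_rot: [[-0.037, 0.999, 0.001], [0.999, 0.037, -0.0], [-0.0, 0.001, -1.0]]
force: [0.6, -1.1, 2.0]
opening: 0.0298
```

```bash
python3 look.py d
```

```text
t 4.1 deck xyz mm [   0.4 -176.9   55.3] F deck [ 0.53 -1.08  1.96] open 0.0298 q [-0.25  0.26  1.53  0.    1.35 -0.29]
```

View pics/d.png

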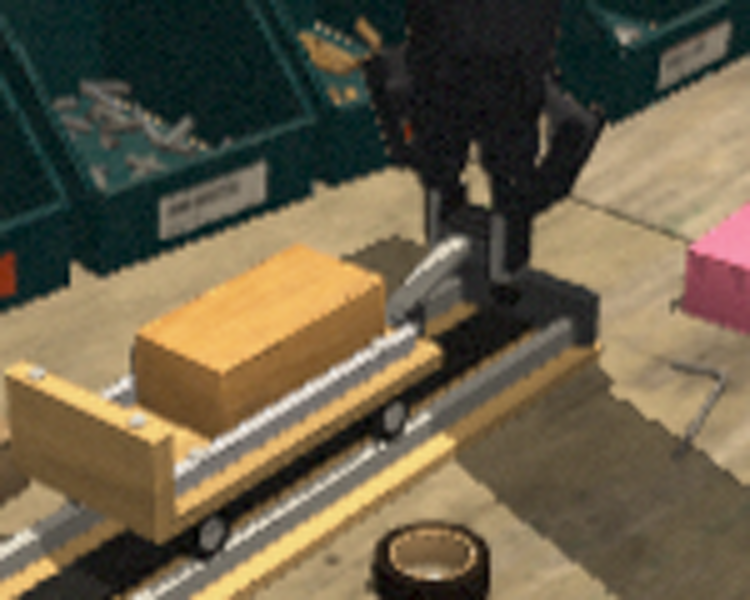

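The trolley hasn't moved and the lever is past centre. I'll continue gently.

>>> {"fn": "send_rows", "kwargs": {
  "rows": [
    [[0.024, -0.0009, 0, 0.0034, 0, 0, 0], [0.024, -0.0017, 0, 0.0068, 0, 0, 0], [0.024, -0.0023, 0, 0.0102, 0, 0, 0], [0.024, -0.0028, 0, 0.0137, 0, 0, 0], [0.024, -0.003, 0, 0.0172, 0, 0, 0], [0.024, -0.0031, 0, 0.019, 0, 0, 0], [0.024, -0.0031, 0, 0.0207, 0, 0, 0], [0.024, -0.0031, 0, 0.0207, 0, 0, 0]]
  ]
}}

```text
time_s: 4.95
ee_pos: [0.5432, -0.1062, 0.0344]
ee_rot: [[-0.037, 0.999, 0.001], [0.999, 0.037, 0.0], [0.0, 0.001, -1.0]]
force: [1.9, -2.2, -1.3]
opening: 0.0296
```

```bash
python3 look.py e
```

```text
t 4.95 deck xyz mm [   0.3 -179.9   34.4] F deck [ 1.8  -2.29 -1.29] open 0.0296 q [-0.26  0.29  1.54  0.    1.31 -0.3 ]
```

View pics/e.png

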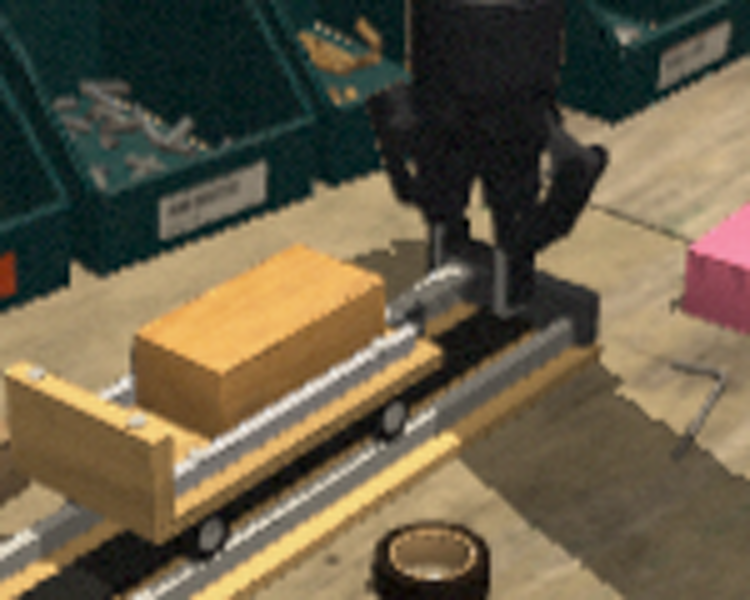

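>>> {"fn": "send_rows", "kwargs": {
  "rows": [
    [[0.024, 0, 0, 0.0015, 0, 0, 0], [0.024, 0, 0, 0.003, 0, 0, 0], [0.024, 0, 0, 0.004, 0, 0, 0], [0.024, 0, 0, 0.004, 0, 0, 0]]
  ]
}}

```text
time_s: 5.4
ee_pos: [0.5432, -0.1061, 0.0303]
ee_rot: [[-0.037, 0.999, 0.001], [0.999, 0.037, 0.0], [0.0, 0.001, -1.0]]
force: [2.5, -1.9, -2.2]
opening: 0.0296
```

```bash
python3 -c "
from h import *
where()"
```

```text
t 5.4 deck xyz mm [   0.3 -179.8   30.3] F deck [ 2.42 -1.98 -2.17] open 0.0296 q [-0.26  0.29  1.55  0.    1.3  -0.3 ]
```

>>> {"fn": "send_rows", "kwargs": {
  "rows": [
    [[0.04, 0, 0, 0, 0, 0, 0], [0.05, 0, 0, 0, 0, 0, 0], [0.06, 0, 0, 0, 0, 0, 0], [0.06, 0, 0, 0, 0, 0, 0], [0.06, 0, 0, -0.015, 0, 0, 0], [0.06, 0, 0, -0.04, 0, 0, 0], [0.06, 0, 0, -0.07, 0, 0, 0], [0.06, 0, 0, -0.1, 0, 0, 0], [0.06, 0, 0, -0.13, 0, 0, 0], [0.03, 0, 0, -0.14, 0, 0, 0], [0.0, 0, 0, -0.14, 0, 0, 0], [0.0, 0, 0, -0.14, 0, 0, 0]]
  ]
}}

```text
time_s: 6.6
ee_pos: [0.5425, -0.106, 0.169]
ee_rot: [[-0.037, 0.999, -0.001], [0.999, 0.037, 0.001], [0.001, -0.001, -1.0]]
force: [0.7, -0.3, -0.7]
opening: 0.0167
```

```bash
python3 look.py f; python3 -c "
from h import *
print(goal(-.093,.15));print(goal(-.093,.074))"
```

```text
t 6.6 deck xyz mm [  -0.4 -179.6  169. ] F deck [ 0.67 -0.32 -0.73] open 0.0167 q [-0.26  0.16  1.41  0.    1.57 -0.3 ]
[ 0.0865  0.0006  0.0185 -0.0022 -0.0011 -0.0001]
[ 0.0864  0.0008  0.0945 -0.0022 -0.0011 -0.0001]
```

View pics/f.png

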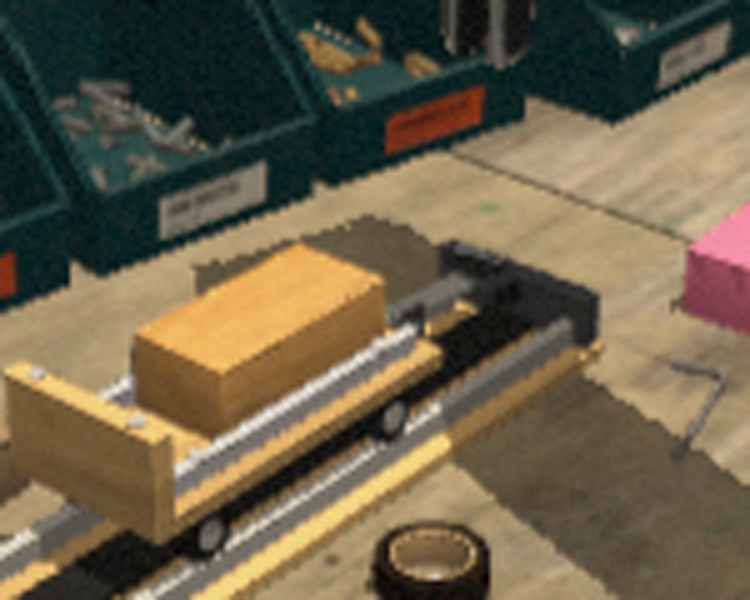

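The lever is down and locked at (440,300), and neither trolley nor block has moved. Next I'll go in behind the block with closed fingers.

>>> {"fn": "send_rows", "kwargs": {
  "rows": [
    [[0, 0.03, 0, 0, 0, 0, 0], [0, 0.06, 0, 0.005, -0.001, 0, 0], [0, 0.078, 0.001, 0.02, -0.002, -0.001, 0], [0, 0.083, 0.001, 0.04, -0.002, -0.001, 0], [0, 0.083, 0.001, 0.06, -0.002, -0.001, 0], [0, 0.083, 0.001, 0.077, -0.002, -0.001, 0], [0, 0.083, 0.001, 0.087, -0.002, -0.001, 0], [0, 0.083, 0.001, 0.091, -0.002, -0.001, 0], [0, 0.083, 0.001, 0.091, -0.002, -0.001, 0]]
  ]
}}

```text
time_s: 7.55
ee_pos: [0.5396, -0.0229, 0.0768]
ee_rot: [[-0.037, 0.999, -0.002], [0.999, 0.037, 0.0], [0.0, -0.002, -1.0]]
force: [0.3, -0.6, 0.3]
opening: -0.0001
```

```bash
python3 look.py g
```

```text
t 7.55 deck xyz mm [ -0.2 -96.5  76.8] F deck [ 0.28 -0.57  0.29] open -0.0001 q [-0.11  0.2   1.55 -0.    1.39 -0.15]
```

View pics/g.png

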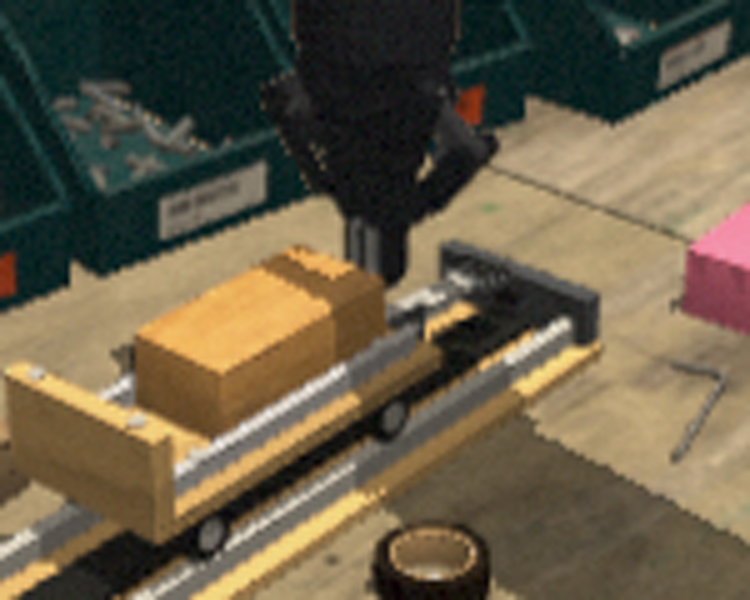

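>>> {"fn": "send_rows", "kwargs": {
  "rows": [
    [[0, 0.0025, 0, 0, 0, 0, 0], [0, 0.005, 0, 0, 0, 0, 0], [0, 0.0075, 0, 0, 0, 0, 0], [0, 0.01, 0, 0, 0, 0, 0], [0, 0.0125, 0, 0, 0, 0, 0], [0, 0.015, 0, 0, 0, 0, 0], [0, 0.0175, 0, 0, 0, 0, 0], [0, 0.02, 0, 0, 0, 0, 0], [0, 0.0225, 0, 0, 0, 0, 0], [0, 0.025, 0, 0, 0, 0, 0], [0, 0.0275, 0, 0, 0, 0, 0], [0, 0.03, 0, 0, 0, 0, 0]]
  ]
}}

```text
time_s: 8.8
ee_pos: [0.539, 0.0072, 0.0776]
ee_rot: [[-0.037, 0.999, -0.0], [0.999, 0.037, 0.0], [0.0, -0.0, -1.0]]
force: [-0.8, -1.0, 0.3]
opening: 0.0001
```

```bash
python3 look.py i; python3 -c "
from h import *
for i in range(1): where()"
```

```text
t 8.8 deck xyz mm [  0.3 -66.4  77.6] F deck [-0.82 -1.    0.34] open 0.0001 q [-0.06  0.2   1.56  0.    1.39 -0.09]
t 8.85 deck xyz mm [  0.3 -66.   77.6] F deck [-0.61  0.17 -0.49] open -0.0002 q [-0.05  0.2   1.56  0.    1.39 -0.09]
```

View pics/i.png

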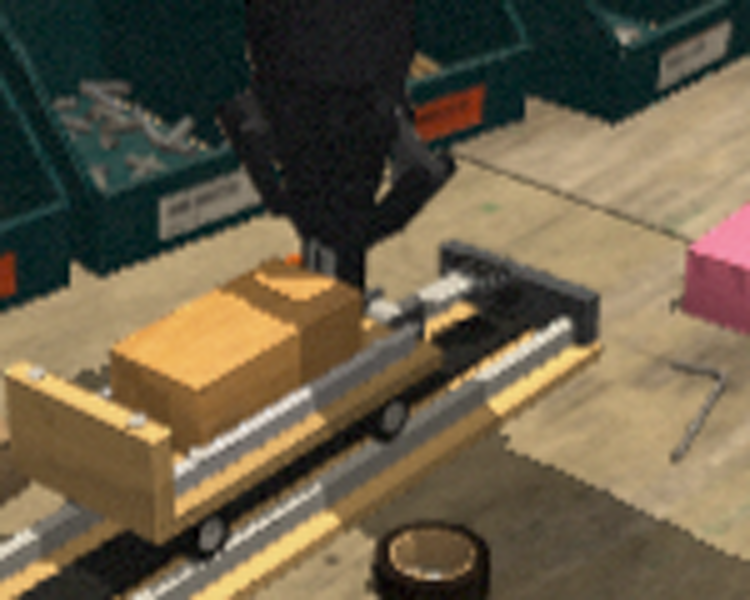

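The block has slid about 15 mm and is still square. I'll carry on more slowly.

>>> {"fn": "send_rows", "kwargs": {
  "rows": [
    [[0, 0.0015, 0, 0, 0, 0, 0], [0, 0.003, 0, 0, 0, 0, 0], [0, 0.0045, 0, 0, 0, 0, 0], [0, 0.006, 0, 0, 0, 0, 0], [0, 0.0075, 0, 0, 0, 0, 0], [0, 0.009, 0, 0, 0, 0, 0], [0, 0.0105, 0, 0, 0, 0, 0], [0, 0.012, 0, 0, 0, 0, 0], [0, 0.013, 0, 0, 0, 0, 0], [0, 0.013, 0, 0, 0, 0, 0]]
  ]
}}

```text
time_s: 9.85
ee_pos: [0.5385, 0.0208, 0.0776]
ee_rot: [[-0.037, 0.999, -0.0], [0.999, 0.037, 0.0], [0.0, -0.0, -1.0]]
force: [-0.2, -0.7, -0.6]
opening: 0.0002
```

```bash
python3 look.py j
python3 - <<'E'
from h import *
S=pickle.load(open("scene0.pkl","rb"))
from plant import *
f=grab_frame("scene"); o=(215,180);s=9
t=cv2.resize(f["img"][o[1]:o[1]+60,o[0]:o[0]+85],None,fx=s,fy=s,interpolation=cv2.INTER_CUBIC);cv2.imwrite("pics/j2.png",t)
f=grab_frame("top"); o=(205,175);s=7.5
t=cv2.resize(f["img"][o[1]:o[1]+60,o[0]:o[0]+105],None,fx=s,fy=s,interpolation=cv2.INTER_CUBIC);cv2.imwrite("pics/j3.png",t)
E
```

```text
t 9.85 deck xyz mm [  0.3 -52.8  77.6] F deck [-0.23 -0.65 -0.64] open 0.0002 q [-0.03  0.2   1.56  0.    1.39 -0.07]
```

View pics/j2.png

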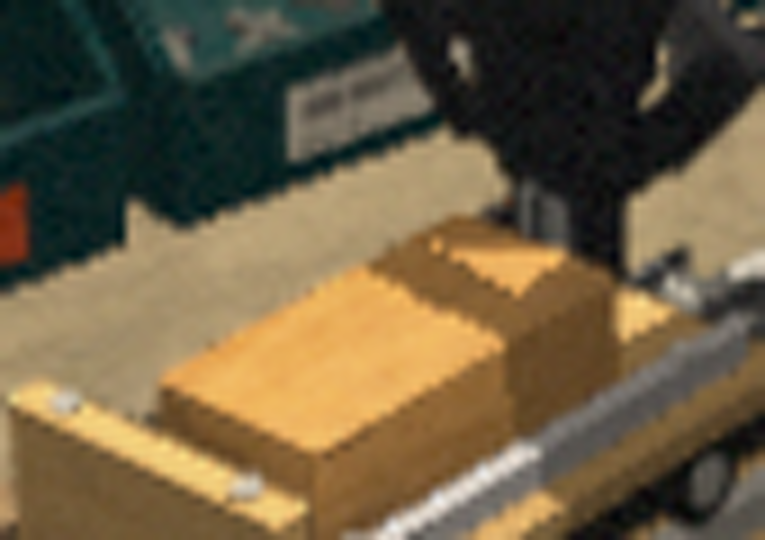

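View pics/j3.png

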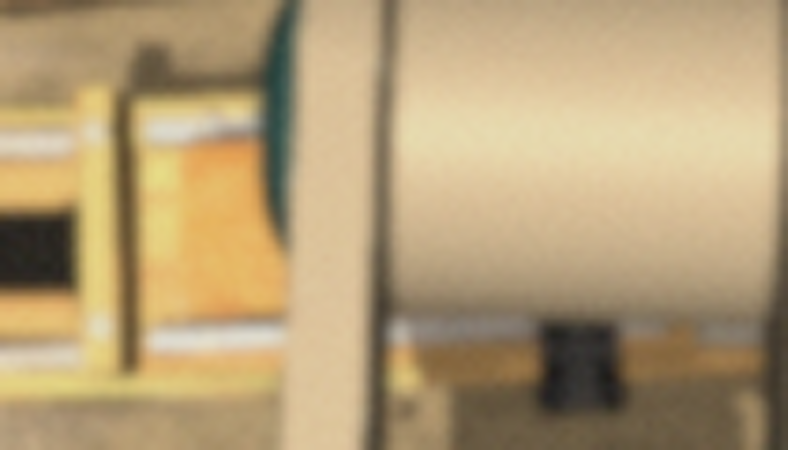

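The block's front edge is at column 185 in the top crop and the headboard's inner edge at about 119, so about 20 mm remains. I'll go another 13 mm.

>>> {"fn": "send_rows", "kwargs": {
  "rows": [
    [[0, 0.0015, 0, 0, 0, 0, 0], [0, 0.003, 0, 0, 0, 0, 0], [0, 0.0045, 0, 0, 0, 0, 0], [0, 0.006, 0, 0, 0, 0, 0], [0, 0.0075, 0, 0, 0, 0, 0], [0, 0.009, 0, 0, 0, 0, 0], [0, 0.0105, 0, 0, 0, 0, 0], [0, 0.0115, 0, 0, 0, 0, 0], [0, 0.0125, 0, 0, 0, 0, 0], [0, 0.013, 0, 0, 0, 0, 0], [0, 0.013, 0, 0, 0, 0, 0]]
  ]
}}

```text
time_s: 11.1
ee_pos: [0.538, 0.0337, 0.0776]
ee_rot: [[-0.037, 0.999, -0.0], [0.999, 0.037, 0.001], [0.001, -0.0, -1.0]]
force: [1.6, -0.1, 0.5]
opening: 0.0
```

Run:
```python
from h import *
from plant import *
where()
f=grab_frame("top"); o=(205,175);s=7.5
t=cv2.resize(f["img"][o[1]:o[1]+60,o[0]:o[0]+50],None,fx=s,fy=s,interpolation=cv2.INTER_CUBIC);cv2.imwrite("pics/k3.png",t)
```

```text
t 11.1 deck xyz mm [  0.3 -39.9  77.6] F deck [ 1.55 -0.19  0.46] open 0.0 q [-0.01  0.2   1.56  0.    1.39 -0.04]
```

View pics/k3.png

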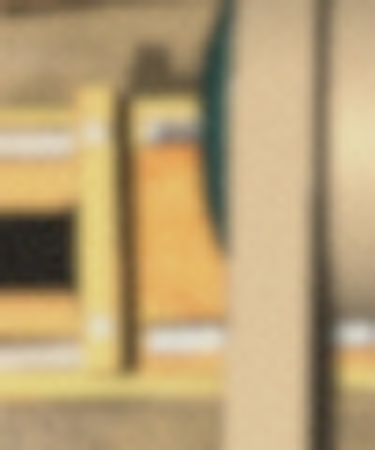

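About 5 mm remains. I'll use small steps and read the force after each call.

>>> {"fn": "send_rows", "kwargs": {
  "rows": [
    [[0, 0.0006, 0, 0, 0, 0, 0], [0, 0.0012, 0, 0, 0, 0, 0], [0, 0.0018, 0, 0, 0, 0, 0], [0, 0.0024, 0, 0, 0, 0, 0], [0, 0.003, 0, 0, 0, 0, 0]]
  ]
}}

```text
time_s: 11.65
ee_pos: [0.5379, 0.0367, 0.0776]
ee_rot: [[-0.037, 0.999, -0.0], [0.999, 0.037, 0.0], [0.0, -0.0, -1.0]]
force: [0.5, -1.2, 0.4]
opening: 0.0
```

>>> {"fn": "send_rows", "kwargs": {
  "rows": [
    [[0, 0.0004, 0, 0, 0, 0, 0], [0, 0.0008, 0, 0, 0, 0, 0]]
  ]
}}

```text
time_s: 11.85
ee_pos: [0.5378, 0.0376, 0.0776]
ee_rot: [[-0.037, 0.999, -0.0], [0.999, 0.037, 0.001], [0.001, -0.0, -1.0]]
force: [-0.2, -0.6, 0.1]
opening: -0.0001
```

>>> {"fn": "send_rows", "kwargs": {
  "rows": [
    [[0, 0.0004, 0, 0, 0, 0, 0], [0, 0.0008, 0, 0, 0, 0, 0]]
  ]
}}

```text
time_s: 12.05
ee_pos: [0.5378, 0.0384, 0.0776]
ee_rot: [[-0.037, 0.999, -0.0], [0.999, 0.037, 0.0], [0.0, -0.0, -1.0]]
force: [-0.0, -0.8, -0.0]
opening: -0.0002
```

>>> {"fn": "send_rows", "kwargs": {
  "rows": [
    [[0, 0.0004, 0, 0, 0, 0, 0], [0, 0.0008, 0, 0, 0, 0, 0]]
  ]
}}

```text
time_s: 12.25
ee_pos: [0.5378, 0.039, 0.0776]
ee_rot: [[-0.037, 0.999, -0.0], [0.999, 0.037, -0.0], [-0.0, -0.0, -1.0]]
force: [0.2, -2.7, -0.4]
opening: -0.0001
```

>>> {"fn": "send_rows", "kwargs": {
  "rows": [
    [[0, 0.0003, 0, 0, 0, 0, 0], [0, 0.0006, 0, 0, 0, 0, 0]]
  ]
}}

```text
time_s: 12.45
ee_pos: [0.5377, 0.0391, 0.0776]
ee_rot: [[-0.037, 0.999, -0.0], [0.999, 0.037, -0.001], [-0.001, -0.0, -1.0]]
force: [-0.8, -4.7, -0.1]
opening: 0.0002
```

Run:
```python
from h import *
from plant import *
where()
f=grab_frame("top"); o=(205,175);s=7.5
t=cv2.resize(f["img"][o[1]:o[1]+60,o[0]:o[0]+50],None,fx=s,fy=s,interpolation=cv2.INTER_CUBIC);cv2.imwrite("pics/l3.png",t)
```

```text
t 12.45 deck xyz mm [  0.2 -34.5  77.6] F deck [-1.02 -4.7  -0.12] open 0.0002 q [ 0.    0.2   1.56 -0.    1.39 -0.03]
```

View pics/l3.png

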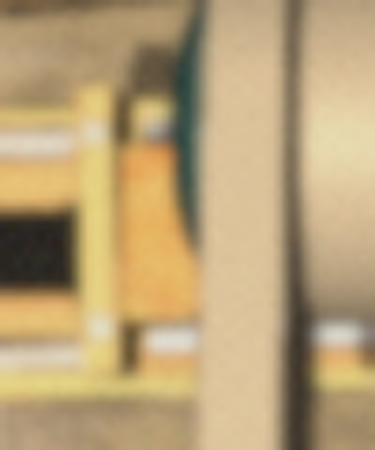

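The block is flush: no gap shows in the top crop, and the force has risen to 4.7 N. I'll press a little more.

>>> {"fn": "send_rows", "kwargs": {
  "rows": [
    [[0, 0.0006, 0, 0, 0, 0, 0], [0, 0.0008, 0, 0, 0, 0, 0], [0, 0.0008, 0, 0, 0, 0, 0]]
  ]
}}

```text
time_s: 12.8
ee_pos: [0.5376, 0.0391, 0.0776]
ee_rot: [[-0.036, 0.999, -0.001], [0.999, 0.036, -0.003], [-0.002, -0.001, -1.0]]
force: [-1.1, -5.3, 1.4]
opening: -0.0002
```

>>> {"fn": "send_rows", "kwargs": {
  "rows": [
    [[0, 0.001, 0, 0, 0, 0, 0], [0, 0.0012, 0, 0, 0, 0, 0], [0, 0.0012, 0, 0, 0, 0, 0]]
  ]
}}

```text
time_s: 13.1
ee_pos: [0.5375, 0.0391, 0.0777]
ee_rot: [[-0.036, 0.999, -0.001], [0.999, 0.036, -0.005], [-0.005, -0.001, -1.0]]
force: [-1.1, -7.7, 1.2]
opening: 0.0001
```

>>> {"fn": "send_rows", "kwargs": {
  "rows": [
    [[0, 0.0013, 0, 0, 0, 0, 0], [0, 0.0013, 0, 0, 0, 0, 0], [0, 0.0013, 0, 0, 0, 0, 0], [0, 0.0013, 0, 0, 0, 0, 0], [0, 0.0013, 0, 0, 0, 0, 0]]
  ]
}}

```text
time_s: 13.6
ee_pos: [0.5374, 0.0391, 0.0777]
ee_rot: [[-0.035, 0.999, -0.001], [0.999, 0.035, -0.007], [-0.007, -0.002, -1.0]]
force: [-1.6, -7.9, 0.8]
opening: 0.0001
```

About 8 N was held for over 0.5 s. Now I'll back off.

>>> {"fn": "send_rows", "kwargs": {
  "rows": [
    [[0, -0.001, 0, 0, 0, 0.007, 0], [0, -0.004, 0, 0, 0, 0.007, 0], [0, -0.01, 0, 0, 0, 0.007, 0], [0, -0.02, 0, -0.01, 0, 0.007, 0], [0, -0.03, 0, -0.03, 0, 0.007, 0], [0, -0.05, 0, -0.055, 0, 0.007, 0], [0, -0.08, 0, -0.08, 0, 0.007, 0], [0.03, -0.11, 0, -0.09, 0, 0.007, 0], [0.06, -0.135, 0, -0.09, 0, 0.007, 0], [0.06, -0.145, 0, -0.09, 0, 0.007, 0], [0.06, -0.145, 0, -0.09, 0, 0.007, 0]]
  ]
}}

```text
time_s: 14.7
ee_pos: [0.5423, -0.1063, 0.1688]
ee_rot: [[-0.033, 0.999, -0.002], [0.999, 0.033, 0.0], [0.0, -0.002, -1.0]]
force: [-1.0, 0.9, 0.3]
opening: 0.0579
```

```bash
python3 look.py m;python3 - <<'E'
from h import *
from plant import *
print(goal(-.1798,.034),goal(-.1798,.030))
f=grab_frame("top"); o=(205,175);s=7.5
t=cv2.resize(f["img"][o[1]:o[1]+60,o[0]:o[0]+105],None,fx=s,fy=s,interpolation=cv2.INTER_CUBIC);cv2.imwrite("pics/m3.png",t)
E
```

```text
t 14.7 deck xyz mm [  -0.6 -179.9  168.8] F deck [-1.    0.93  0.29] open 0.0579 q [-0.26  0.16  1.41 -0.    1.57 -0.29]
[-0.0011  0.0008  0.1345 -0.0021 -0.0008 -0.0032] [-0.0011  0.0008  0.1385 -0.0021 -0.0008 -0.0032]
```

View pics/m3.png

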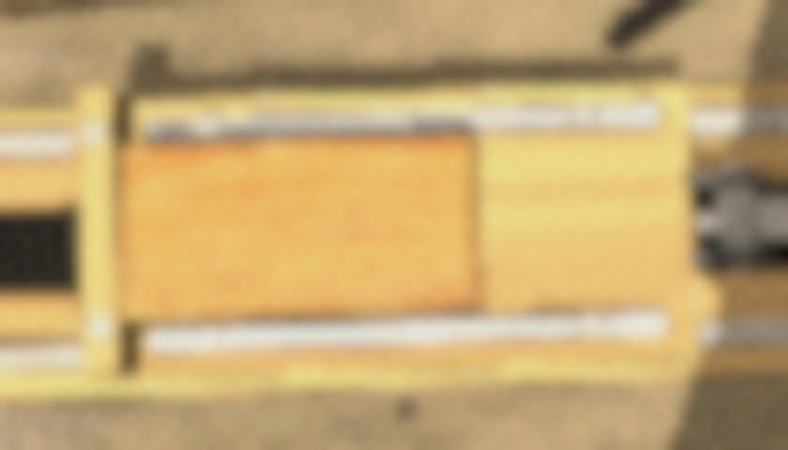

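View pics/m.png

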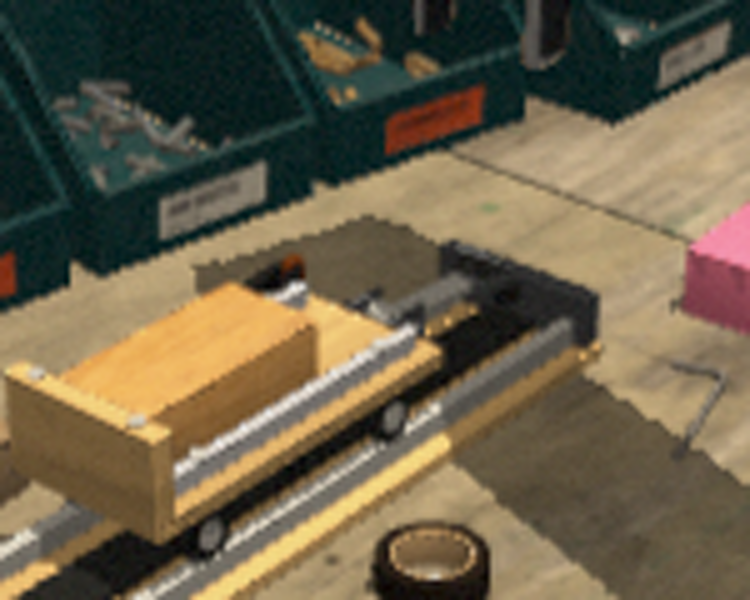

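The block is flush and square, and the trolley is where it was. I'll go down to pinch the tread.

>>> {"fn": "send_rows", "kwargs": {
  "rows": [
    [[0.06, -0.001, 0.001, 0.02, -0.002, -0.001, -0.003], [0.06, -0.001, 0.001, 0.05, -0.002, -0.001, -0.003], [0.06, -0.001, 0.001, 0.08, -0.002, -0.001, -0.003], [0.06, -0.001, 0.001, 0.105, -0.002, -0.001, -0.003], [0.06, -0.001, 0.001, 0.122, -0.002, -0.001, -0.003], [0.06, -0.001, 0.001, 0.132, -0.002, -0.001, -0.003], [0.06, -0.001, 0.001, 0.137, -0.002, -0.001, -0.003], [0.06, -0.001, 0.001, 0.137, -0.002, -0.001, -0.003]]
  ]
}}

```text
time_s: 15.6
ee_pos: [0.5431, -0.1049, 0.0313]
ee_rot: [[-0.039, 0.999, -0.001], [0.999, 0.039, 0.0], [0.0, -0.001, -1.0]]
force: [0.0, -0.4, 0.0]
opening: 0.0599
```

>>> {"fn": "send_rows", "kwargs": {
  "rows": [
    [[0.045, 0, 0, 0, 0, 0, 0], [0.036, 0, 0, 0, 0, 0, 0], [0.032, 0, 0, 0, 0, 0, 0], [0.028, 0, 0, 0, 0, 0, 0], [0.024, 0, 0, 0, 0, 0, 0], [0.024, 0, 0, 0, 0, 0, 0], [0.024, 0, 0, 0, 0, 0, 0]]
  ],
  "grip_force": 25
}}

```text
time_s: 16.3
ee_pos: [0.5432, -0.105, 0.0316]
ee_rot: [[-0.038, 0.999, -0.0], [0.999, 0.038, -0.0], [-0.0, -0.0, -1.0]]
force: [-0.4, 0.5, 2.7]
opening: 0.0297
```

```bash
python3 look.py n
```

```text
t 16.3 deck xyz mm [   0.4 -178.6   31.6] F deck [-0.35  0.49  2.72] open 0.0297 q [-0.26  0.29  1.55 -0.    1.31 -0.3 ]
```

View pics/n.png

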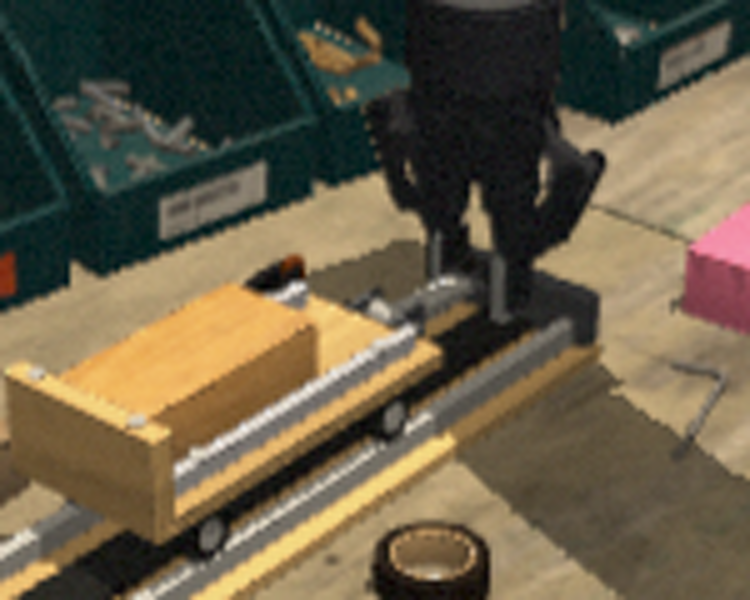

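>>> {"fn": "send_rows", "kwargs": {
  "rows": [
    [[0.024, -0.0001, 0, -0.0028, 0, 0, 0], [0.024, -0.0002, 0, -0.0056, 0, 0, 0], [0.024, -0.0001, 0, -0.009, 0, 0, 0], [0.024, 0.0001, 0, -0.0126, 0, 0, 0], [0.024, 0.0006, 0, -0.016, 0, 0, 0], [0.024, 0.0012, 0, -0.0195, 0, 0, 0], [0.024, 0.002, 0, -0.023, 0, 0, 0], [0.024, 0.0029, 0, -0.0263, 0, 0, 0], [0.024, 0.004, 0, -0.0296, 0, 0, 0], [0.024, 0.0053, 0, -0.0329, 0, 0, 0], [0.024, 0.0067, 0, -0.036, 0, 0, 0], [0.024, 0.0067, 0, -0.036, 0, 0, 0]]
  ]
}}

```text
time_s: 17.55
ee_pos: [0.543, -0.0982, 0.0682]
ee_rot: [[-0.039, 0.999, -0.0], [0.999, 0.039, -0.0], [-0.0, -0.0, -1.0]]
force: [-0.2, 1.0, -2.9]
opening: 0.0297
```

```bash
python3 look.py o
```

```text
t 17.55 deck xyz mm [   0.4 -171.9   68.2] F deck [-0.19  1.04 -2.85] open 0.0297 q [-0.25  0.24  1.52 -0.    1.38 -0.28]
```

View pics/o.png

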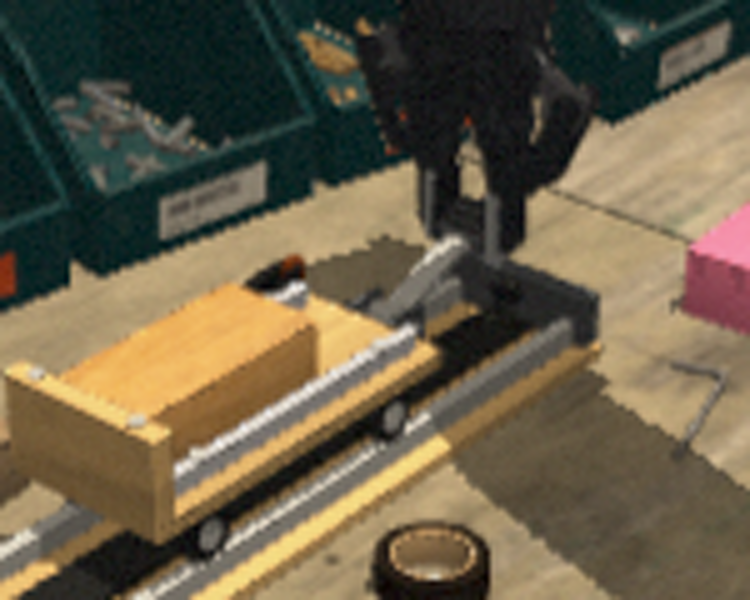

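>>> {"fn": "send_rows", "kwargs": {
  "rows": [
    [[0.024, 0.0016, 0, -0.0032, 0, 0, 0], [0.024, 0.0034, 0, -0.0062, 0, 0, 0], [0.024, 0.0053, 0, -0.0091, 0, 0, 0], [0.024, 0.0074, 0, -0.0119, 0, 0, 0], [0.024, 0.0095, 0, -0.0147, 0, 0, 0], [0.024, 0.0107, 0, -0.016, 0, 0, 0], [0.024, 0.0119, 0, -0.0173, 0, 0, 0], [0.024, 0.0129, 0, -0.0183, 0, 0, 0], [0.024, 0.0129, 0, -0.0183, 0, 0, 0]]
  ]
}}

```text
time_s: 18.5
ee_pos: [0.5426, -0.0854, 0.0868]
ee_rot: [[-0.039, 0.999, 0.0], [0.999, 0.039, -0.0], [-0.0, 0.0, -1.0]]
force: [-1.9, -1.4, 1.7]
opening: 0.0295
```

```bash
python3 look.py p
```

```text
t 18.5 deck xyz mm [   0.5 -159.1   86.8] F deck [-1.98 -1.33  1.74] open 0.0295 q [-0.22  0.21  1.52 -0.    1.41 -0.26]
```

View pics/p.png

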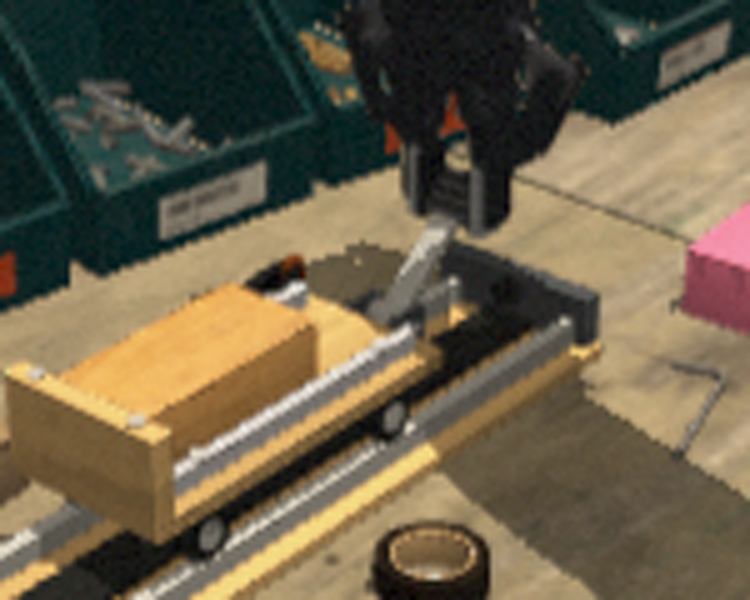

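The lever is practically up. I'll release and withdraw straight up.

>>> {"fn": "send_rows", "kwargs": {
  "rows": [
    [[0.035, 0, 0, 0, 0, 0, 0], [0.05, 0, 0, 0, 0, 0, 0], [0.07, 0, 0, 0, 0, 0, 0], [0.08, 0, 0, 0, 0, 0, 0], [0.08, 0, 0, 0, 0, 0, 0], [0.08, 0, 0, -0.02, 0, 0, 0], [0.08, 0, 0, -0.05, 0, 0, 0], [0.08, 0, 0, -0.08, 0, 0, 0], [0.08, 0, 0, -0.11, 0, 0, 0], [0.08, 0, 0, -0.13, 0, 0, 0], [0.08, 0, 0, -0.13, 0, 0, 0]]
  ]
}}

```text
time_s: 19.65
ee_pos: [0.5438, -0.0857, 0.2204]
ee_rot: [[-0.039, 0.999, 0.007], [0.999, 0.039, -0.002], [-0.002, 0.007, -1.0]]
force: [-0.2, 0.7, -0.5]
opening: 0.0801
```

```bash
python3 look.py r;python3 - <<'E'
from h import *
from plant import *
f=grab_frame("top"); o=(205,175);s=7.5
cv2.imwrite("pics/r_full.png",f["img"])
t=cv2.resize(f["img"][o[1]:o[1]+60,o[0]:o[0]+105],None,fx=s,fy=s,interpolation=cv2.INTER_CUBIC);cv2.imwrite("pics/r3.png",t)
E
```

```text
t 19.65 deck xyz mm [   1.7 -159.4  220.4] F deck [-0.21  0.7  -0.54] open 0.0801 q [-0.22  0.12  1.35 -0.    1.66 -0.26]
```

View pics/r.png

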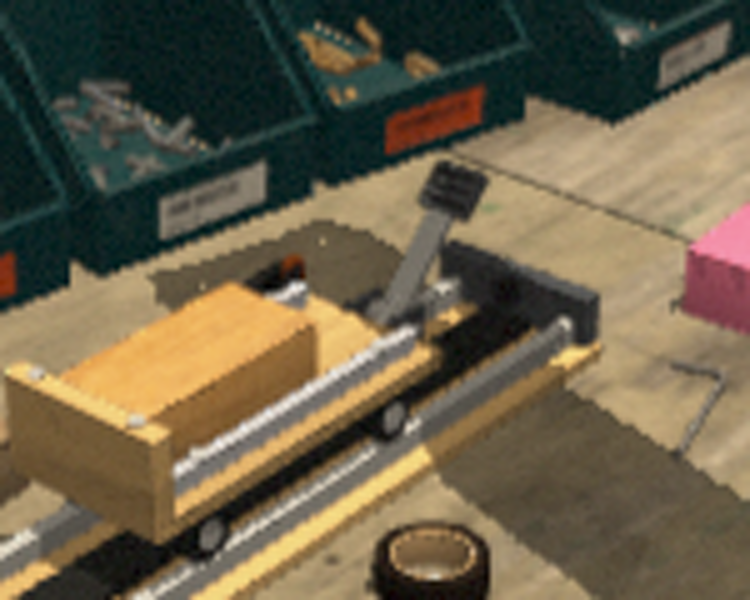

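View pics/r3.png

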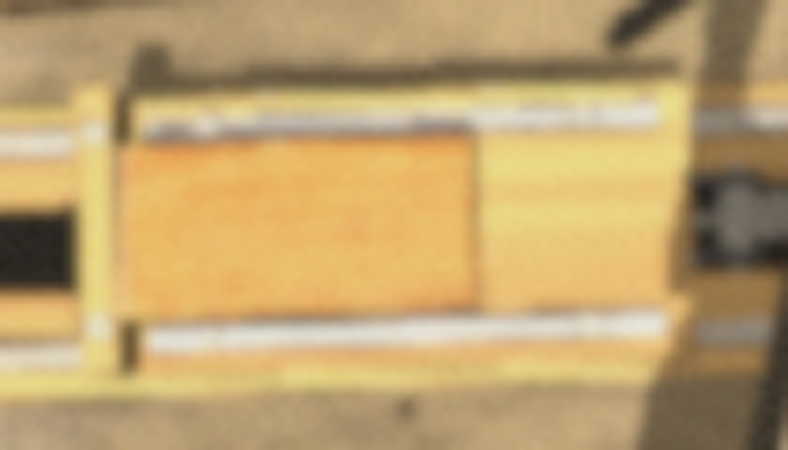

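The tread is back at (455,190), its starting pixel. The block is flush and square against the headboard, and the headboard is in its starting place within about 1 mm. I'll hand in.

```bash
python3 -c "
from plant import *
print(sign_off())"
```

```text
the job is handed in; nothing more can be done
None
```

I locked the brake lever, pressed the block home against the headboard, flicked the lever back up and handed the job in at about 19.7 s. No verdict was reported.

- **Brake down:** I pinched the tread across its width and worked it down along its arc. The force readings were 4 N or less at the end of each call, and the last picture showed the lever resting down after I let go.
- **Block:** I slid it home slowly with closed fingers. The tool read about 8 N against the headboard for over 0.5 s; block friction means slightly less at the board itself.
- **Brake up:** I pinched the tread again, lifted it along the same arc and released it.

**Last checks:**
- The tread is back at its starting pixel, so the lever is up.
- No gap shows between block and headboard in the top view, and the block is square.
- The trolley is within about 1 mm of its start.
- The bystanders in view (tape roll, hex key) have not moved; I did not check the pen, spare block and clamp in the final picture.
- The gripper is open and clear at 0.22 m.

**One disagreement:** my camera fit put the block about 47 mm from the headboard at the start, against the stated 25 to 42 mm. The distance it actually slid agreed with the fit, and I found the flush position from the force rise and the pictures.

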